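# Wedge the rocking readout unit on the measuring bench

### The arm

A 7-joint arm with a two-finger parallel gripper is mounted at the origin on the work surface. World frame = base frame: x ahead of the robot, y to its left, z up, the work surface at z = 0. Lengths are in m, angles in degrees, forces in N, time in s.
With the tool pointing down it reaches from about 0.425 to 0.825 m from the base axis. Payload 3.6 kg.
Tool frame: the origin (TCP) lies at the very end of the fingers, on their centre line; the grasp point (between the pads) lies 19 mm behind it; x points along the fingers, y is the direction in which the jaws open and shut, and the axes are right-handed (so a half turn about x gives the same grasp; the last joint's range is limited). The gripper opens to 85 mm and grips with 20 to 120 N. Pads are 22 mm wide; open, the fingers measure 114 mm over their backs; the gripper's body (76 mm by 85 mm) begins 54 mm behind the grasp point. The pads swing forward as they close: fully open they stand 13 mm farther back than shut.
Start: joints at [63.799, 35.231, -0.722, 81.555, 0.464, 63.22, -2.315], TCP at [0.271, -0.591, 0.231] pointing down, gripper open.
Joint ranges: [-178.69, 178.69], [-17.37, 117.87], [-77.05, 75.6], [15.02, 138.74], [-78.02, 258.01], [0.78, 113.62], [-162.83, 162.83]. Speed limits (degrees/s): [159.86, 159.86, 180, 180, 180, 180, 180].

### API

Orientations are given as [roll, pitch, yaw] about the fixed x, y, z axes, in that order (R = Rz(yaw) Ry(pitch) Rx(roll)).
In Python, from rig import env gives the robot as it stands.
- The arm moves only by the tool step_arm, never from a script. Its argument "rows" is text: rows parted by semicolons, each of 4 numbers parted by spaces: the shift along the tool's x, y, z in mm, then the turn about the tool's x in degrees. In form: dx dy dz spin; .... A call has 1 to 10 rows; each row shifts and turns the commanded pose from where the row before left it, along the tool's axes as they then stand; what a row does not reach is not made up. A row lasts 1/8 s, in which the tool goes at most 62.5 mm and 10.7 degrees, less where a joint would pass 70% of its speed; a pose out of reach is approached as far as the arm can. A call is refused whole if a number of a shift passes 62.5 or a number of a turn 10.7, either way. A call with a gripper value outside its range is refused whole. "claw" is the opening, from 0 (shut) to 1 (fully open), set as the call begins (left out, the last holds). The fingers move at their own pace and stop on an object; "squeeze" is the grip in N (left out, the last holds). Time passes only in rows, so rows that do not move let the fingers close. It gives the time, the measured TCP pose, the force and the opening at its end, in the units of the state.
- env.sense(): the state, without advancing time (a new reading comes with each control period).
- env.read_camera(name): name is "scene" or "side" or "wrist"; returns a dict with "pixels" (420x560x3 uint8, red, green, blue), "K" (3x3 intrinsics, pixels), "D" ([k1, k2, p1, p2, k3] as OpenCV has them; the pictures are not rectified), "R" (3x3) and "t" (3): a world point X has camera coordinates R X + t. Camera axes: x right, y down, z forward; pixel columns grow to the right and rows downward; lengths in m; the calibration is good to about 2 mm. A picture is of the moment at which its call begins. There is no depth.
- env.finish_job(): hands the job in, once; it reports no verdict.
The state is a dict: "clock": time; "qpos": joint angles; "qvel": joint speeds; "tau": joint torques, N m; "tcp_pos": TCP position; "tcp_rot": TCP orientation; "contact_force": force on the tool from outside, world axes, zero at the start; "moment": the same for the moment, N m; "grip_width": opening from 0.0 (shut) to 1.0 (fully open).
Only numpy, scipy, OpenCV 4.12 (cv2) and the standard library are available. Lean on these libraries where they do the work, as an engineer would, in place of code of your own. Each camera call takes 0.05 s, during which the arm holds its last target. There are 200 camera calls.

### The job

The cream readout unit rocks because the foot at its far right corner (as seen from the robot) is too short. Push the loose wedge, thin end first, along the bench under that foot until it is snug and the unit sits level without rocking, then press down firmly with the fingertips on the unit's top above that foot for about a second to make sure that it no longer gives. Only push and press: lift nothing, do not shove the unit along, leave the other things where they are, and finish with the wedge left in place.

Things in the scene. Friction and masses are not known exactly. Their poses are not given: they have to be found in the camera images.
- unit: Cream readout unit, 2 to 3 kg: flat case 160 (x) x 220 (y) x 50 mm on four dark rubber dome feet (radius 11 mm, at x +-62, y +-88 mm); underside 24 mm, top 74 mm above the bench. Origin on the bench under its middle; x away from the robot, y left, z up. The foot at x +62, y -88 is too short. Level by itself on the other three; it may slide if pushed sideways with over 8 N.
- foot_tip (a point): Lowest point of the short foot's dome: 5.5 to 10 mm above the bench (differs each time) while the unit is level. The unit rocks about the two feet next to it.
- corner_top (a point): Point on the unit's flat top directly above the short foot, 74 mm above the bench: where to press. 18 mm from its back panel, 22 mm from its right side. Unwedged, pressing here with about 3 to 6 N tips the corner down until the short foot meets the bench (or a loose wedge); wedged snugly it stays at 74 mm.
- wedge: Aluminium wedge, 0.15 kg, 140 (x) x 60 mm, flat on the bench right of the unit, thin end towards it. Top slopes evenly from 18 mm high at the thick end (upright face, x -70 mm) to 3 mm at the thin end (x +70 mm). Origin: middle of its underside. Centre of mass at x -15 mm. Slides at about 1 N; a push of 3 to 5 N sets it snug under the foot and it stays; over about 9 N it lifts the corner.
- wedge_face (a point): Middle of the wedge's sloping top face, 10.5 mm above the bench; x down the slope towards the thin end, z square to the slope.
- carton: Bystander: brown carton 120 x 65 x 55 mm (x, y, z), left of the unit. Origin: centre of its underside.
- v_block: Bystander: steel V-block 60 x 50 x 38 mm, beyond the unit. Origin: centre of its underside.
- ring_gauge: Bystander: steel ring 60 mm across, 22 mm high, hole 32 mm, left of the unit. Origin: centre of its underside.
- plug_gauge: Bystander: steel plug gauge standing upright, 28 mm across at the foot, 75 mm high, beyond the unit. Origin: centre of its underside.
Not all that is in view belongs to the job. What is meant by the wedge is not black or orange, and is the smaller of those in its own colour.

How it is judged (in metres and radians):
On the way:
1. with the wedge under the short foot, the fingers press on the unit's top above it (over 3 N, carried through to the wedge) for 0.3 s and the unit stays level (contact force between the fingers and unit above 3 N and contact force between unit and wedge above 2.5 N and angle between unit's own z axis and vertical below 0.012 rad and z of the grasp point in the frame of unit above 0.06 m), for 0.3 s.
At the end, for the whole second after the job is handed in: The press test was passed (unit level within 0.012 rad). At the end the wedge lies flat, its slope under the short foot with less than 1.3 mm between them, the unit is level within 0.010 rad and within 25 mm of its start, and all is at rest (angle between unit's own z axis and vertical below 0.01 rad and z of foot_tip in the frame of wedge_face between -0.004 and 0.0013 m and x of foot_tip in the frame of wedge_face between -0.07 and 0.07 m and y of foot_tip in the frame of wedge_face between -0.03 and 0.03 m and angle between wedge's own z axis and vertical below 0.02 rad and height (world z) of wedge below 0.004 m and distance of unit from where it was at the start of the episode below 0.025 m and linear speed of each of unit, wedge below 0.01 m/s and angular speed of unit below 0.05 rad/s); the robot touches nothing.
It fails at once if the wedge is lifted off the bench (height (world z) of wedge above 0.012 m).
It fails at once if the unit is lifted or tipped over (height (world z) of unit above 0.015 m or angle between unit's own z axis and vertical above 0.25 rad).
It fails at once if the unit is shoved more than 30 mm (distance of unit from where it was at the start of the episode above 0.03 m).
It fails at once if the carton, V-block, ring gauge or plug gauge is moved more than 20 mm (distance of any of carton, v_block, ring_gauge, plug_gauge from where it was at the start of the episode above 0.02 m).
It also fails if it takes over 64 s, if anything falls off the work surface, if the arm or the gripper's body presses on something with over 40 N, if the wrist force passes 120 N, or if a joint passes its speed limit or range.

## Working session

There is one attempt and no reset: what is moved stays moved. The work goes in short steps, Python scripts to look and compute and a tool call to move; the robot and the scene stay as the last step left them, time stands still between calls to the robot, and variables do not carry over. Pictures are saved under pics/ and viewed, about 8 in all and at most 12, crops included, and the job is handed in when it is done.

Besides the shell and the picture viewer there is one more tool, called after "Call:" as a command line: name --argument value ..., lists and objects as JSON in quotes. step_arm: Moves the arm, as the interface text tells. Its arguments: {"type":"object","properties":{"rows":{"type":"string"},"claw":{"type":"number"},"squeeze":{"type":"number"}},"required":["rows"]}

```bash
mkdir -p pics; cat > h.py <<'E'
from rig import env
import numpy as np, cv2, json
def shot(n,f):
    c=env.read_camera(n); cv2.imwrite('pics/'+f+'.png',c['pixels'][:,:,::-1]); 
    np.savez('pics/'+f+'.npz',K=np.array(c['K']),D=np.array(c['D']),R=np.array(c['R']),t=np.array(c['t'])); return c
def ray(f,u,v,z):
    c=np.load('pics/'+f+'.npz'); p=cv2.undistortPoints(np.array([[[u,v]]],float),c['K'],c['D'])[0,0]
    d=c['R'].T@np.array([p[0],p[1],1]); o=-c['R'].T@c['t']; return o+d*(z-o[2])/d[2]
def proj(f,X):
    c=np.load('pics/'+f+'.npz'); return cv2.projectPoints(np.array([X],float),cv2.Rodrigues(c['R'])[0],c['t'],c['K'],c['D'])[0][0,0]
def crop(f,x0,y0,x1,y1,k,o):
    i=cv2.imread('pics/'+f+'.png')[y0:y1,x0:x1]; cv2.imwrite('pics/'+o+'.png',cv2.resize(i,None,fx=k,fy=k,interpolation=cv2.INTER_CUBIC))
E
python3 - <<'E'
from h import *
print(env.sense())
a=[shot(n,n+'0')['pixels'] for n in('scene','side')]
for n in ('scene0','side0'):
    c=np.load('pics/'+n+'.npz'); print(n,-c['R'].T@c['t'],c['R'][2])
E
```

```text
{'clock': 0.0, 'qpos': array([63.79947933, 35.29076526, -0.72454223, 81.64293471,  0.46409202,
       63.22037253, -2.31400162]), 'qvel': array([-0.10903481,  0.04341272,  0.0052127 ,  0.05134616, -0.05787038,
        0.09475161, -0.00029607]), 'tau': array([ 1.96071760e-04, -4.69213700e+01,  2.59088790e-01, -1.71034902e+01,
        9.95284558e-03,  9.70937050e-03,  1.04313111e-05]), 'tcp_pos': array([ 0.27112446, -0.58989134,  0.23011159]), 'tcp_rot': array([-89.51157219,  89.84878771, 115.17655466]), 'contact_force': array([ 0.14693096,  0.16274564, -0.28311462]), 'moment': array([ 0.0065452 ,  0.01185202, -0.02753854]), 'grip_width': 1.000127123105959}
scene0 [1.37887689 0.09738997 0.78323257] [-0.76208891 -0.07491587 -0.64312371]
side0 [0.25340718 0.88222901 0.61134032] [ 0.2692776  -0.82267457 -0.50069563]
```

View pics/scene0.png

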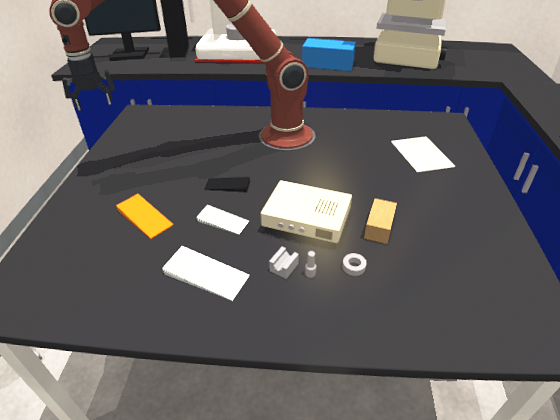

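View pics/side0.png

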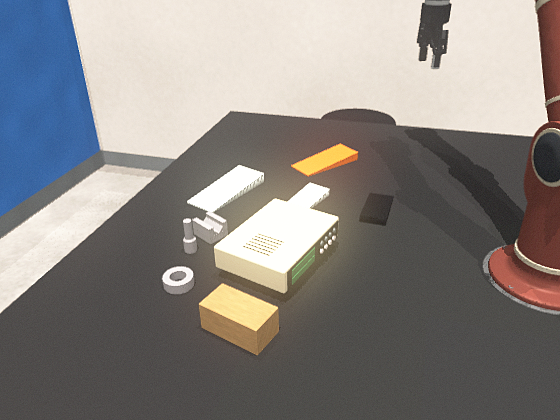

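Wedge candidates in the scene picture are orange (145,215), black (228,184), silver large (205,272) and silver small (222,219). The small silver one fits: it is neither black nor orange, and is the smaller of its colour. The unit is at (307,211). I'll confirm with an enlarged crop.

```bash
python3 - <<'E'
from h import *
crop('scene0',180,165,360,300,4.4,'c1')
crop('side0',200,165,360,300,4.4,'c2')
E
```

```text
(no output)
```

View pics/c1.png

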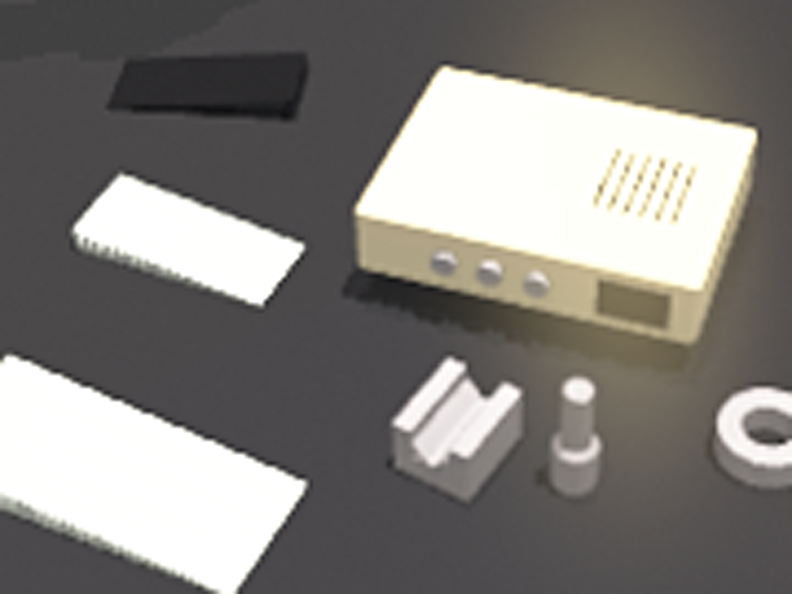

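View pics/c2.png

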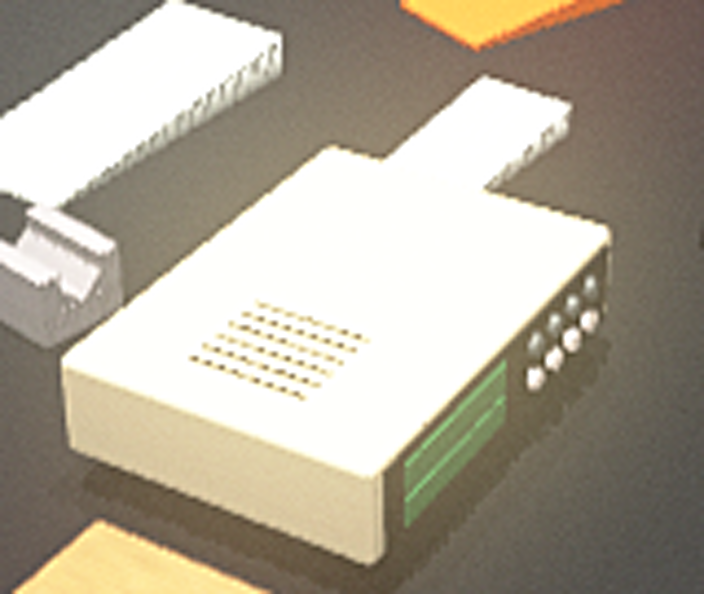

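Confirmed: the small silver wedge has its thick end at c1 (122,174)/(74,235) and its thin end at (304,245)/(262,304). The unit's short-foot corner top is at c1 (357,213) and c2 (333,146). Next I fit the poses.

```bash
python3 - <<'E'
from h import *
from scipy.optimize import least_squares
s=lambda u,v:(180+u/4.4,165+v/4.4)
d=lambda u,v:(200+u/4.4,165+v/4.4)
def w(p,X):
    c,q=np.cos(p[2]),np.sin(p[2]); return [p[0]+c*X[0]-q*X[1],p[1]+q*X[0]+c*X[1],X[2]]
def fit(obs,p0):
    f=lambda p:np.concatenate([proj(n,w(p,X))-uv for n,uv,X in obs])
    r=least_squares(f,p0); print(r.x[:2],np.degrees(r.x[2]),np.round(r.fun,1)); return r.x
T=.074
U=[('scene0',s(444,67),(-.08,-.11,T)),('scene0',s(757,128),(-.08,.11,T)),('scene0',s(700,291),(.08,.11,T)),('scene0',s(357,213),(.08,-.11,T)),
('side0',d(333,146),(.08,-.11,T)),('side0',d(610,230),(-.08,-.11,T)),('side0',d(375,475),(-.08,.11,T)),('side0',d(65,360),(.08,.11,T))]
u=fit(U,[.6,0,0])
W=[('scene0',s(122,174),(-.07,.03,.018)),('scene0',s(74,235),(-.07,-.03,.018)),('scene0',s(304,245),(.07,.03,.003)),('scene0',s(262,304),(.07,-.03,.003)),
('side0',d(485,75),(-.07,-.03,.018)),('side0',d(570,108),(-.07,.03,.018))]
print([ray(n,*q,X[2]).round(3) for n,q,X in W])
best=fit(W,[.6,-.2,1.5])
for z in [(.062,-.088,T)]: print('corner',w(u,z))
print('thick',w(best,(-.07,0,.0)),'thin',w(best,(.07,0,0)))
for n,q,c in [('vblock',(290,262),.0),('plug',(311,272),0),('ring',(354,268),.0)]: print(n,ray('scene0',*q,0).round(3))
print(env.sense()['qpos'])
E
```

```text
[0.50171258 0.09401945] -14.923245821221514 [-0.9 -1.5  0.1 -1.3  0.5 -2.3 -0.8 -2.1 -1.4 -0.5  1.1 -0.7 -0.7  0.3
 -2.3 -0.2]
[array([ 0.464, -0.206,  0.018]), array([ 0.528, -0.224,  0.018]), array([ 0.512, -0.074,  0.003]), array([ 0.57 , -0.093,  0.003]), array([ 0.517, -0.232,  0.018]), array([ 0.46 , -0.204,  0.018])]
[ 0.51484238 -0.15037598] 69.56699794905037 [ 0.2 -0.3 -0.  -2.3 -0.1 -0.1 -0.7 -0.6 -1.2  0.8 -0.8 -0.3]
corner [np.float64(0.5389592357866109), np.float64(-0.006978998876994977), 0.074]
thick [np.float64(0.4904045537083089), np.float64(-0.21597164968892757), 0.0] thin [np.float64(0.5392802139252222), np.float64(-0.08478030150483105), 0]
vblock [0.663 0.055 0.   ]
plug [0.694 0.11  0.   ]
ring [0.673 0.221 0.   ]
[63.79991883 35.28316979 -0.72100619 81.63192763  0.46415059 63.21832251
 -2.31411322]
```

```bash
cat >> h.py <<'E'
from scipy.spatial.transform import Rotation as Ro
def plan(P,head,sgn=1):
    """shift in tool axes (mm) & spin (deg) to put TCP at P with tool z along heading (sgn=-1: opposite)"""
    s=env.sense(); R=Ro.from_euler('xyz',s['tcp_rot'],degrees=True).as_matrix()
    zh=np.array([np.cos(np.radians(head)),np.sin(np.radians(head)),0])*sgn
    a=np.degrees(np.arctan2(-zh@R[:,1],zh@R[:,2]))
    print('tool z hdg',np.degrees(np.arctan2(R[1,2],R[0,2])).round(2),'xaxis',R[:,0].round(3),'shift',(R.T@(np.array(P)-s['tcp_pos'])*1000).round(1),'spin',a.round(2),'tcp',s['tcp_pos'].round(4),'F',s['contact_force'].round(2),'t',round(s['clock'],2),'q7',s['qpos'][6].round(1))
E
python3 - <<'E'
from h import *
for g in(1,-1): plan([.479,-.248,.06],69.6,g)
E
```

```text
tool z hdg -155.32 xaxis [-0.001  0.002 -1.   ] shift [ 170.8 -223.6 -331.7] spin 135.08 tcp [ 0.2711 -0.59    0.2303] F [-0.43  0.03  0.21] t 0.1 q7 -2.3
tool z hdg -155.32 xaxis [-0.001  0.002 -1.   ] shift [ 170.8 -223.6 -331.7] spin -44.92 tcp [ 0.2711 -0.59    0.2303] F [-0.43  0.03  0.21] t 0.1 q7 -2.3
```

Call:
step_arm --rows "16 -28 -41.5 0;16 -28 -41.5 0;16 -28 -41.5 0;16 -28 -41.5 0;16 -28 -41.5 0;16 -28 -41.5 0;16 -28 -41.5 0;16 -28 -41.5 0" --claw 0.3

```text
clock: 1.1
tcp_pos: [0.4801, -0.247, 0.1026]
tcp_rot: [-55.7, 90.0, 149.0]
contact_force: [1.2, -0.4, -0.2]
grip_width: 0.304
```

Call:
step_arm --rows "0 0 0 -9;0 0 0 -9;0 0 0 -9;0 0 0 -9;0 0 0 -9;0 0 0 0"

```text
clock: 1.85
tcp_pos: [0.4792, -0.2484, 0.103]
tcp_rot: [-124.2, 89.9, 125.4]
contact_force: [0.3, -0.1, 0.0]
grip_width: 0.297
```

```bash
python3 - <<'E'
from h import *
shot('wrist','w1'); plan([.478,-.249,.005],69.6,-1)
E
```

```text
tool z hdg -110.48 xaxis [-0.     0.001 -1.   ] shift [98.  -0.9  1.1] spin -0.08 tcp [ 0.4793 -0.2484  0.103 ] F [ 0.36 -0.14 -0.2 ] t 1.9 q7 -7.5
```

View pics/w1.png

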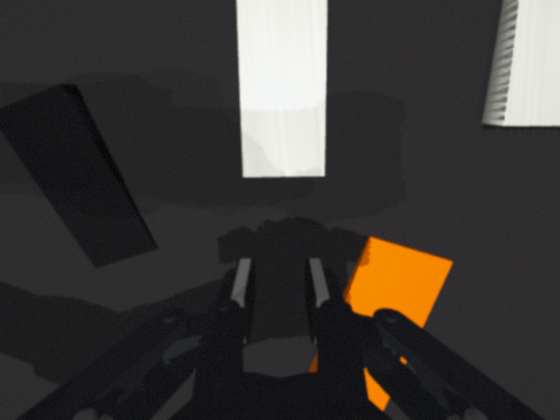

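The wrist view shows the wedge straight ahead, with its thick top edge at (243,177)–(325,177). The orange wedge's corner at (370,237) is near the right finger, so I'll check positions.

```bash
python3 - <<'E'
from h import *
R=Ro.from_euler('xyz',env.sense()['tcp_rot'],degrees=True).as_matrix();p=env.sense()['tcp_pos']
for n,u,v,z in [('thickL',243,177,.018),('thickR',325,177,.018),('oranA',370,237,.01),('oranB',345,300,.01),('oranB',315,365,.01),('sideL',237,3,.009),('sideR',328,3,.009)]:
    X=ray('w1',u,v,z); print(n,X.round(4),'tool yz mm',((R.T@(X-p))[1:]*1000).round(1))
E
```

```text
thickL [ 0.4647 -0.2086  0.018 ] tool yz mm [-27.6 -32.1]
thickR [ 0.5219 -0.2298  0.018 ] tool yz mm [ 33.4 -32.3]
oranA [ 0.5418 -0.2927  0.01  ] tool yz mm [74.1 19.7]
oranB [ 0.5053 -0.3439  0.01  ] tool yz mm [57.8 80.4]
oranB [ 0.4573 -0.4049  0.01  ] tool yz mm [ 34.2 154.4]
sideL [ 0.504 -0.1    0.009] tool yz mm [ -28.7 -147.6]
sideR [ 0.5603 -0.1209  0.009 ] tool yz mm [  31.4 -147.7]
```

Wedge thick middle is (0.493,-0.219) with heading 69.7°, consistent with the scene fit to 4 mm. An arc of about 121 mm turning +11° puts its axis under the foot.

Call:
step_arm --rows "20 3 0 0;20 0 0 0;20 0 0 0;20 0 0 0;18 0 0 0;0 0 -8 0;0 0 -8 0;0 0 0 0"

```text
clock: 2.9
tcp_pos: [0.4892, -0.233, 0.0062]
tcp_rot: [117.0, 89.9, 6.8]
contact_force: [-0.1, -0.5, 0.4]
grip_width: 0.297
```

Call:
step_arm --rows "0 0 -4 0;0 0 -4 -0.4;0 0 -4 -0.4;0 0 -4 -0.4;0 0 -4 -0.4;0 0 -4 -0.4;0 0 -4 -0.4;0 0 -4 -0.4;0 0 -4 -0.4;0 0 -4 -0.4"

```text
clock: 4.15
tcp_pos: [0.5009, -0.1963, 0.0053]
tcp_rot: [-135.5, 90.0, 117.8]
contact_force: [0.3, -2.9, 0.9]
grip_width: 0.302
```

Call:
step_arm --rows "0 0 -4 -0.4;0 0 -4 -0.4;0 0 -4 -0.4;0 0 -4 -0.4;0 0 -4 -0.4;0 0 -4 -0.4;0 0 -4 -0.4;0 0 0 0"

```text
clock: 5.15
tcp_pos: [0.5085, -0.1686, 0.0053]
tcp_rot: [-168.5, 89.9, 87.6]
contact_force: [-0.3, -0.1, -0.6]
grip_width: 0.302
```

```bash
python3 - <<'E'
from h import *
shot('wrist','w2'); shot('scene','s2');plan([.523,-.12,.005],81,-1)
a=cv2.imread('pics/w2.png'); b=cv2.imread('pics/s2.png')[140:280,170:350]
b=cv2.resize(b,(540,420)); a=cv2.resize(a,None,fx=.9,fy=.9)[:378]; 
cv2.imwrite('pics/m2.png',cv2.resize(np.hstack([a,b[:378]]),(800,290)))
cv2.imwrite('pics/m2.png',a)
E
```

```text
tool z hdg -103.87 xaxis [-0.     0.001 -1.   ] shift [  0.2   2.7 -50.9] spin -4.87 tcp [ 0.5082 -0.1688  0.0051] F [ 0.62 -0.38 -0.07] t 5.25 q7 -13.4
```

View pics/w2.png

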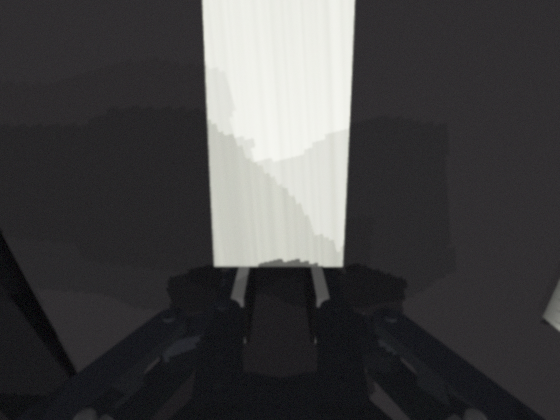

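The wedge is square against both fingertips, with its thick edge at (213,267)–(344,267). I'll check where it heads relative to the foot.

```bash
python3 - <<'E'
from h import *
l,r=ray('w2',213,267,.018),ray('w2',344,267,.018); m=(l+r)/2; e=r-l
h=np.arctan2(e[0],-e[1]); d=np.array([.539,-.007])-m[:2]
print(m,np.linalg.norm(e),np.degrees(h),'along',d@[np.cos(h),np.sin(h)],'lat',d@[-np.sin(h),np.cos(h)])
E
```

```text
[ 0.5106203  -0.15756487  0.018     ] 0.06157904407908598 76.25048485289733 along 0.15299552006289313 lat 0.008219456246727942
```

Call:
step_arm --rows "0 0 -4 -0.5;0 0 -4 -0.5;0 0 -4 -0.5;0 0 -4 -0.5;0 0 -4 -0.5;0 0 -4 -0.5;0 0 -4 -0.5;0 0 -3 0;0 0 0 0"

```text
clock: 6.38
tcp_pos: [0.515, -0.1387, 0.0054]
tcp_rot: [172.6, 90.0, 72.2]
contact_force: [-0.6, -0.4, 0.2]
grip_width: 0.296
```

Call:
step_arm --rows "0 0 -2 -0.2;0 0 -2 -0.2;0 0 -2 0;0 0 -2 0;0 0 -2 0"

```text
clock: 7.0
tcp_pos: [0.5167, -0.1294, 0.0053]
tcp_rot: [-60.0, 90.0, -160.0]
contact_force: [0.0, -1.4, -0.3]
grip_width: 0.299
```

Call:
step_arm --rows "0 0 -2 0;0 0 -2 0;0 0 -2 0"

```text
clock: 7.38
tcp_pos: [0.5177, -0.1234, 0.0053]
tcp_rot: [-144.6, 90.0, 115.3]
contact_force: [-0.1, -1.4, 0.8]
grip_width: 0.3
```

Call:
step_arm --rows "0 0 -2 0;0 0 -2 0"

```text
clock: 7.62
tcp_pos: [0.5185, -0.1195, 0.0053]
tcp_rot: [128.9, 90.0, 28.8]
contact_force: [-0.6, -0.9, 0.9]
grip_width: 0.299
```

Call:
step_arm --rows "0 0 -1 0;0 0 -1 0;0 0 -1 0;0 0 -1 0"

```text
clock: 8.12
tcp_pos: [0.5191, -0.1157, 0.0053]
tcp_rot: [145.4, 90.0, 45.4]
contact_force: [-0.5, -1.0, 0.8]
grip_width: 0.3
```

Call:
step_arm --rows "0 0 -1 0;0 0 -1 0;0 0 -1 0;0 0 -1 0"

```text
clock: 8.62
tcp_pos: [0.5198, -0.1117, 0.0053]
tcp_rot: [-140.3, 90.0, 119.7]
contact_force: [-1.0, -1.7, 0.0]
grip_width: 0.301
```

Call:
step_arm --rows "0 0 -1 0;0 0 -1 0;0 0 -1 0"

```text
clock: 9.0
tcp_pos: [0.5202, -0.1095, 0.0054]
tcp_rot: [-11.7, 89.9, -111.8]
contact_force: [0.2, -3.8, 1.5]
grip_width: 0.298
```

Call:
step_arm --rows "0 0 -1 0;0 0 -1 0;0 0 -1 0"

```text
clock: 9.38
tcp_pos: [0.5205, -0.1073, 0.0053]
tcp_rot: [-13.6, 89.9, -113.6]
contact_force: [-0.5, -5.8, 1.7]
grip_width: 0.303
```

Force has risen to about 5 N, so it is snug or nearly so. I'll check in a picture.

```bash
python3 - <<'E'
from h import *
F=[]
for i in range(4): shot('scene','s3'); F.append(env.sense()['contact_force'])
print(np.mean(F,0)); shot('side','d3'); shot('wrist','w3')
a=cv2.imread('pics/s3.png')[150:270,190:360]; a=cv2.resize(a,None,fx=3.4,fy=3.4)[:400,:400]
plan([.539,-.007,.1],75,-1)
# unit motion: compare crops of left part of unit against start
for n,m,box in [('scene0','s3',(300,180,360,245)),('side0','d3',(205,200,345,300))]:
    A,B=[cv2.cvtColor(cv2.imread(f'pics/{k}.png'),cv2.COLOR_BGR2GRAY).astype(np.float32)[box[1]:box[3],box[0]:box[2]] for k in(n,m)]
    print(n,cv2.phaseCorrelate(A,B,cv2.createHanningWindow(A.shape[::-1],cv2.CV_32F)))
crop('s3',200,160,360,260,5,'c3')
E
```

```text
[-0.5420066  -5.73574435  1.34640889]
tool z hdg -100.09 xaxis [-0.001 -0.002 -1.   ] shift [ -94.8    0.7 -101.8] spin 4.91 tcp [ 0.5205 -0.1072  0.0053] F [-0.49 -5.34  1.23] t 9.68 q7 -16.6
scene0 ((0.09801816910083616, -0.08251910864940726), 0.9308922374690021)
side0 ((0.09125761298297164, 0.07533560994403388), 0.9312126321262784)
```

View pics/c3.png

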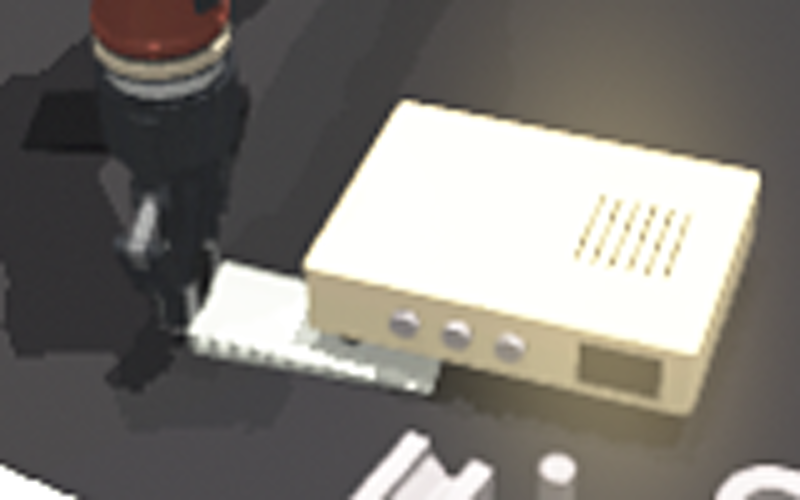

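View pics/w3.png

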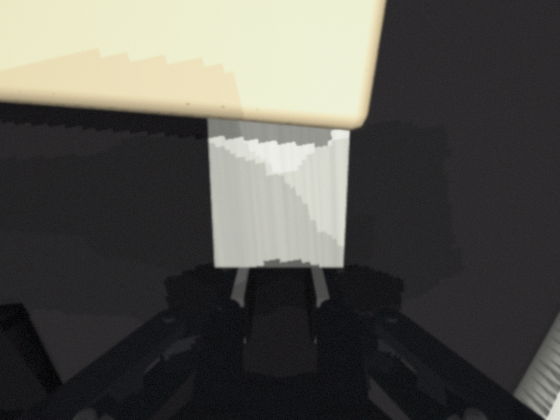

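The unit hasn't moved (shift under 0.1 px). The foot at c3 (348,338) sits on the slope. In w3 the unit's corner top is at (363,128) and the wedge's thick edge at (214,267)–(343,267). I'll verify lateral position and the press point.

```bash
python3 - <<'E'
from h import *
l,r=ray('w3',214,267,.018),ray('w3',343,267,.018); m=(l+r)/2; e=r-l
h=np.arctan2(e[0],-e[1])
c=ray('w3',365,128,.072)[:2]; a=np.radians(-14.9)
ux,uy=np.array([np.cos(a),np.sin(a)]),np.array([-np.sin(a),np.cos(a)])
f=c-.018*ux+.022*uy
print('corner',c,'fit corner',np.array([.5017,.094])+.08*ux-.11*uy,'foot',f)
for g in (f,np.array([.539,-.007]),ray('s3',200+348/5,160+338/5,.009)[:2]):
    d=g-m[:2]; s=d@[np.cos(h),np.sin(h)]
    print(g,'along',s,'lat',d@[-np.sin(h),np.cos(h)],'wedge h',18-15*s/.14)
plan([*f,.1],80,-1)
E
```

```text
corner [ 0.55416452 -0.0334704 ] fit corner [ 0.55072548 -0.03287199] foot [ 0.54242667 -0.00758174]
[ 0.54242667 -0.00758174] along 0.09074596507983415 lat -0.004844934856692954 wedge h 8.277218027160627
[ 0.539 -0.007] along 0.09072497092163477 lat -0.0013692987922912358 wedge h 8.279467401253418
[ 0.54404877 -0.01031414] along 0.08833607825060683 lat -0.0069160823645757355 wedge h 8.535420187434983
tool z hdg -100.09 xaxis [-0.001 -0.002 -1.   ] shift [ -94.8    4.1 -101.8] spin -0.09 tcp [ 0.5205 -0.1072  0.0053] F [-0.49 -5.34  1.23] t 9.68 q7 -16.6
```

Lateral offset is about 5 mm and the slope height at the foot about 8.3 mm, within 5.5–10. Now back off, rise, shut the fingers and go over the corner.

Call:
step_arm --rows "0 0 5 0;0 0 10 0;-30 0 0 0;-35 0 0 0;-40 0 0 0"

```text
clock: 10.3
tcp_pos: [0.5178, -0.1201, 0.1109]
tcp_rot: [-135.3, 89.9, 124.7]
contact_force: [0.9, -0.0, 0.7]
grip_width: 0.303
```

Call:
step_arm --rows "0 0 -30 0;0 0 -30 0;0 0 -30 0;0 4 -27 0;0 0 0 0;0 0 0 0" --claw 0

```text
clock: 11.05
tcp_pos: [0.542, -0.0071, 0.1101]
tcp_rot: [-48.9, 89.9, -149.0]
contact_force: [0.2, 0.1, -0.0]
grip_width: -0.002
```

```bash
python3 - <<'E'
from h import *
F=[]
for i in range(3): shot('scene','s4'); F.append(env.sense()['contact_force'])
print(np.mean(F,0)); shot('side','d4')
plan([.5415,-.0075,.074],80,-1)
E
```

```text
[-0.07305441  0.32045127 -0.62030779]
tool z hdg -100.14 xaxis [-0.    -0.001 -1.   ] shift [36.2 -0.7  0.1] spin -0.14 tcp [ 0.5422 -0.0075  0.1102] F [ 0.77 -0.58 -0.29] t 11.25 q7 -23.7
```

Call:
step_arm --rows "15 0 0 0;12 0 0 0;5 0 0 0;2 0 0 0;1 0 0 0;0 0 0 0"

```text
clock: 12.0
tcp_pos: [0.5427, -0.006, 0.0756]
tcp_rot: [108.1, 90.0, 8.1]
contact_force: [0.1, -0.5, -0.0]
grip_width: -0.001
```

Call:
step_arm --rows "1 0 0 0;1 0 0 0;0 0 0 0"

```text
clock: 12.38
tcp_pos: [0.5427, -0.0061, 0.0737]
tcp_rot: [98.3, 90.0, -1.8]
contact_force: [-0.8, -0.7, 2.1]
grip_width: 0.004
```

Call:
step_arm --rows "1 0 0 0;0 0 0 0"

```text
clock: 12.62
tcp_pos: [0.5428, -0.0061, 0.0735]
tcp_rot: [78.8, 89.9, -21.2]
contact_force: [-1.5, -0.3, 8.9]
grip_width: -0.002
```

Call:
step_arm --rows "0.6 0 0 0;0 0 0 0;0 0 0 0;0 0 0 0;0 0 0 0;0 0 0 0;0 0 0 0;0 0 0 0;0 0 0 0;0 0 0 0"

```text
clock: 13.88
tcp_pos: [0.5428, -0.0061, 0.0735]
tcp_rot: [77.1, 89.9, -23.0]
contact_force: [-3.8, 0.7, 11.7]
grip_width: 0.004
```

```bash
python3 - <<'E'
from h import *
F=[];Z=[]
for i in range(3): shot('scene','s5'); s=env.sense(); F.append(s['contact_force']);Z.append(s['tcp_pos'][2])
print(np.mean(F,0),Z); shot('side','d5')
for n,m,box in [('scene0','s5',(300,180,360,245)),('side0','d5',(205,200,345,300)),('s4','s5',(300,180,360,245)),('d4','d5',(205,200,275,300))]:
    A,B=[cv2.cvtColor(cv2.imread(f'pics/{k}.png'),cv2.COLOR_BGR2GRAY).astype(np.float32)[box[1]:box[3],box[0]:box[2]] for k in(n,m)]
    print(n,cv2.phaseCorrelate(A,B,cv2.createHanningWindow(A.shape[::-1],cv2.CV_32F)))
crop('s5',200,160,360,260,5,'c5')
E
```

```text
[-3.26228816  0.05191016 12.15344637] [np.float64(0.07345812812945954), np.float64(0.07344756689388954), np.float64(0.07347681843930834)]
scene0 ((0.09495915218641926, -0.03104262124052326), 0.9683067595517194)
side0 ((0.05420474452036217, 0.0772051082215981), 0.9108752379152509)
s4 ((-0.06286468700045944, 0.06458673134991244), 0.963479256188428)
d4 ((-0.031045924367795408, 0.05259602864693136), 0.9852925678094228)
```

View pics/c5.png

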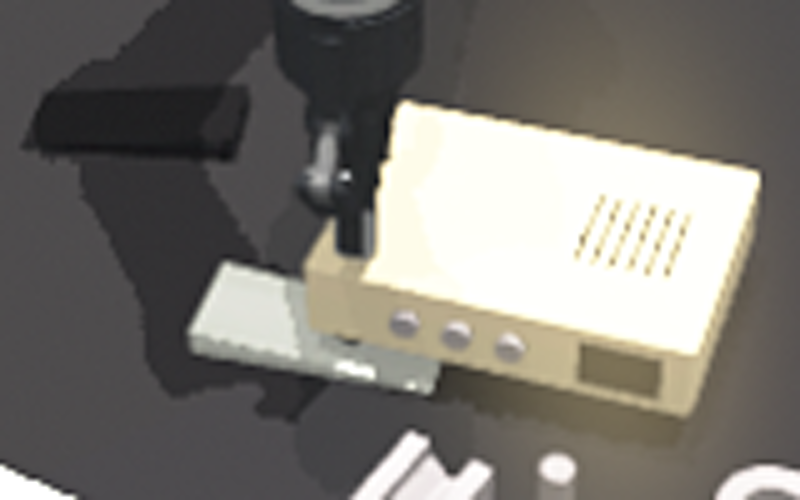

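The fingertips press on the corner at c5 (355,250) with 12 N. The corner stays at 73.5 mm and neither the unit nor the wedge has moved. Now retreat, check and hand in.

Call:
step_arm --rows "-2 0 0 0;-10 0 0 0;-30 0 0 0;-40 0 0 0;0 0 0 0;0 0 0 0;0 0 0 0;0 0 0 0"

```text
clock: 15.08
tcp_pos: [0.5419, -0.0061, 0.1527]
tcp_rot: [-82.5, 89.9, 177.5]
contact_force: [0.2, 0.4, -0.1]
grip_width: 0.002
```

```bash
python3 - <<'E'
from h import *
shot('scene','s6')
for box in [(300,180,360,245),(235,210,300,245)]:
    A,B=[cv2.cvtColor(cv2.imread(f'pics/{k}.png'),cv2.COLOR_BGR2GRAY).astype(np.float32)[box[1]:box[3],box[0]:box[2]] for k in('s5','s6')]
    print(cv2.phaseCorrelate(A,B,cv2.createHanningWindow(A.shape[::-1],cv2.CV_32F)))
crop('s6',200,160,360,260,5,'c6')
s=env.sense();print(s['tcp_pos'],s['contact_force'],s['clock'])
E
```

```text
((0.05917245107438518, -0.07939301357495765), 0.9701580674559982)
((0.6224828041399988, -0.03712466730908659), 0.7485483726601542)
[ 0.54205939 -0.00609208  0.15291029] [ 0.0798173  -0.85647347  0.03202585] 15.125
```

View pics/c6.png

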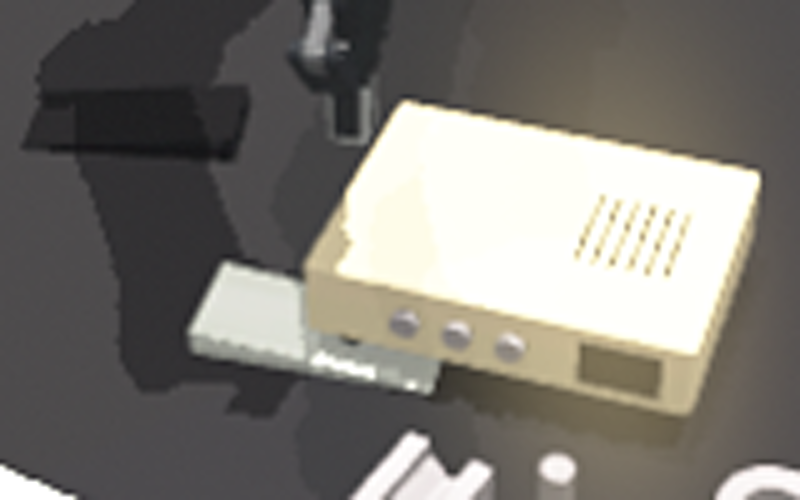

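The wedge corners are unchanged at (225,262), (190,350) and (437,390). The 0.6 px reading comes from the moving shadow. Handing in.

```bash
python3 -c "
from rig import env
print(env.finish_job())"
```

```text
the job is handed in; nothing more can be done
None
```

I pushed the small silver wedge, thin end first, under the short foot until it was snug, then press-tested the corner and handed the job in at about 15 s of the 64 s. The hand-in gives no verdict, so the result rests on my own checks.

- **Wedge:** The push force rose from about 1 N to about 5.7 N. That is slightly above the 3–5 N given as snug, and below the 9 N that lifts the corner. The foot sits about 5 mm off the wedge's centre line, on a part of the slope about 8.3 mm high.
- **Press test:** I pressed above the short foot with about 12 N for over a second. The fingertips stayed at 73.5 mm, and the unit moved less than 0.1 px in both the scene and side cameras. The press also carried a sideways force of about 3 N, below the 8 N at which the unit may slide.
- **After retreating:** The unit was unmoved and the wedge's corners were where they had been by eye. One automatic comparison of the wedge area read a 0.6 px shift; I put that down to the arm's moving shadow. I saw no movement of the bystanders in the pictures, but measured none.
- **Disagreement:** The scene and wrist cameras differed by up to about 4 mm on the wedge and corner positions, which is within the tolerances.

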